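Set the rice-cake portioning guide with its thumbwheel

ROBOT

A 6-joint arm with a two-finger parallel gripper is mounted at the origin on the work surface. World frame = base frame: x ahead of the robot, y to its left, z up, the work surface at z = 0. Lengths are in m, angles in degrees, forces in N, time in s.
With the tool pointing down it reaches from about 0.4 to 0.825 m from the base axis. Payload 7 kg.
Tool frame: the origin (TCP) lies at the very end of the fingers, on their centre line; the grasp point (between the pads) lies 19 mm behind it; z points along the fingers, y is the direction in which the jaws open and shut (so a half turn about z gives the same grasp; the last joint's range is limited). The gripper opens to 88 mm and grips with 3 to 60 N. Pads are 19 mm wide; open, the fingers measure 130 mm over their backs; the gripper's body (78 mm by 193 mm) begins 47 mm behind the grasp point.
Start: joints at [84.918, 20.546, 0.682, 0, -70.136, -16.507], TCP at [0.248, 0.628, 0.227] pointing down, gripper open.
Joint ranges: [-176.03, 176.03], [-82.01, 121.73], [-58.28, 71.71], [-173.87, 95.51], [-174.79, -0.11], [-173.66, 173.66]. Speed limits (degrees/s): [136.94, 136.94, 172.46, 180, 180, 180].

INTERFACE

Orientations are given as [roll, pitch, yaw] about the fixed x, y, z axes, in that order (R = Rz(yaw) Ry(pitch) Rx(roll)).
In Python, from plant import ctrl gives the robot as it stands.
- The arm moves only by the tool move_arm, never from a script. Its argument "increments" is a list of rows, each a list of 2 entries, a list of its own where there are three numbers: the shift along the world's x, y, z in mm, then the turn about the world's z in rad. A call has exactly 8 rows; each row shifts and turns the pose as measured when the row begins; what a row does not reach is not made up. A row lasts 1/10 s, in which the tool goes at most 50 mm and 8.59 degrees, less where a joint would pass 70% of its speed; a pose out of reach is approached as far as the arm can. A call with a gripper value outside its range is refused whole. "jaw" is the gripper command: -1 is shut, 1 is fully open, values between are in proportion, set as the call begins (left out, the last holds). The fingers move at their own pace and stop on an object; the grip force is fixed at half the most. Time passes only in rows, so rows that do not move let the fingers close, or fill a call up. It gives the time, the measured TCP pose, the force and the opening at its end, in the units of the state.
- ctrl.get_obs(): the state, without advancing time (a new reading comes with each control period).
- ctrl.snapshot(name): name is "scene" or "top" or "wrist"; returns a dict with "color" (400x640x3 uint8, red, green, blue), "fx", "fy", "cx", "cy" (pixels), "D" ([k1, k2, p1, p2, k3] as OpenCV has them; the pictures are not rectified), "R" (3x3) and "t" (3): a world point X has camera coordinates R X + t. Camera axes: x right, y down, z forward; pixel columns grow to the right and rows downward; lengths in m; the calibration is good to about 2 mm. A picture is of the moment at which its call begins. There is no depth.
- ctrl.close_job(): hands the job in, once; it reports no verdict.
The state is a dict: "clock": time; "joint_pos": joint angles; "qvel": joint speeds; "tau": joint torques, N m; "tool_pos": TCP position; "orientation": TCP orientation; "force": force on the tool from outside, world axes, zero at the start; "moment": the same for the moment, N m; "opening": finger opening in m.
Only numpy, scipy, OpenCV 4.12 (cv2) and the standard library are available. Lean on these libraries where they do the work, as an engineer would, in place of code of your own. Each camera call takes 0.05 s, during which the arm holds its last target.

TASK

Set the cake portioning guide: press a fingertip lightly on the top of its knurled wheel and roll it, stroke after stroke, until the pointer on the sliding stop is level with the point of the gauge marker, then take the hand away. Move the stop only by rolling the wheel, never by pushing the stop itself; do not pinch the wheel, and leave the cake, mug, bowl and little box where they are.

Things in the scene. Friction and masses are not known exactly. Their poses are not given: they have to be found in the camera images.
- guide: Wooden portioning guide, fixed to the table: base board 120 (its x) by 340 (its y) by 20 mm high. Origin: centre of its underside; z up. At its -y end a fixed fence, inner face at y = -140 mm, 75 mm high; in the middle the sliding stop; near the +y end the wheel between two cheeks, 82 mm above the table. A ledge 28 mm high along the +x side carries the gauge marker.
- wheel: Knurled steel thumbwheel, 64 mm diameter, 30 mm wide, axle along the guide's x. Origin: its centre, 60 mm above the table, at x = 0, y = +95 mm of the guide. Its rim stands 10 mm proud of the 8 mm thick cheeks on both sides. Friction of a fingertip drives it; a pinion on it drives the stop's rack; it stays where it is left. Over 45 N of finger force on it fails the task.
- wheel_top (a point): Point fixed in the guide at the top of the wheel's rim, 92 mm above the table, where a fingertip rests. Axes as the guide's. Moving the rim here towards the guide's +y (away from the fence) moves the stop towards -y and closes the gap, 14 mm of stop per radian, 0.44 mm per mm of rim; rolling the other way opens it. Takes 1 to 1.5 N along the rim.
- stop: Sliding stop: upright wooden block 108 (x) by 20 (y) by 50 mm high, its top 71 mm above the table, with a dark steel rack bar behind it running to +y below the wheel's axle. Origin: underside of its closing (-y) face, in the middle. Slides 70 mm along the guide's y. Not to be pushed directly.
- stop_tip (a point): Tip of the dark steel pointer (9 mm wide, sticking out 18 mm) on the +x end of the stop, in the plane of its closing face, 45 mm above the table. Axes as the guide's.
- marker: The gauge marker: a dark steel block 20 (x) by 17.5 (y) by 19.5 mm high, fixed on the ledge of the guide, with a pointed nose towards the stop's pointer. Origin: centre of its underside, on the ledge. Axes as the guide's.
- marker_tip (a point): Point of the gauge marker's nose, 45 mm above the table. Axes as the guide's: the stop is set when stop_tip and this point have the same y along the guide (they stay about 2 mm apart in x). At the start the stop is 18 to 50 mm too far towards +y.
- cake: Bystander: leaf-wrapped rice cake with pale ties, lying along its y, 52 by 150 by 52 mm high, loose. Origin: centre of its underside.
- mug: Bystander: white mug, 72 mm across and 85 mm high, loose. Origin: centre of its underside.
- bowl: Bystander: steel bowl, 100 mm across and 50 mm high, loose. Origin: centre of its underside.
- tie_box: Bystander: open wooden box with one divider, 80 by 120 by 35 mm high, loose. Origin: centre of its underside.

How it is judged:
By the outcome, as a careful person would: the job done as asked, in the order asked, and still so for the second after the job is handed in, with the robot touching nothing.
It also fails if it takes over 54 s, if anything falls off the work surface, if the arm or the gripper's body presses on something with over 40 N, if the wrist force passes 120 N, or if a joint passes its speed limit or range.

## Working session

There is one attempt and no reset: what is moved stays moved. The work goes in short steps, Python scripts to look and compute and a tool call to move; the robot and the scene stay as the last step left them, time stands still between calls to the robot, and variables do not carry over. Pictures are saved under pics/ and viewed, and the job is handed in when it is done.

Besides the shell and the picture viewer there is one more tool, called after "Call:" by a JSON object that holds its "op" and its "data". move_arm: Moves the arm, as the interface text tells. Its arguments: {"type":"object","properties":{"increments":{"type":"array","items":{"type":"array"}},"jaw":{"type":"number"}},"required":["increments"]}

```bash
mkdir -p pics; ls; cat > h.py <<'E'
import numpy as np, cv2, pickle
def snap(names,tag):
    from plant import ctrl
    out={}
    for n in names:
        s=ctrl.snapshot(n); out[n]=s
        cv2.imwrite(f"pics/{n}_{tag}.png",s["color"][:,:,::-1])
        pickle.dump({k:(np.array(v) if not np.isscalar(v) else v) for k,v in s.items()},open(f"pics/{n}_{tag}.pkl","wb"))
    return out
def load(n,tag): return pickle.load(open(f"pics/{n}_{tag}.pkl","rb"))
def K(s): return np.array([[s["fx"],0,s["cx"]],[0,s["fy"],s["cy"]],[0,0,1]],float)
def ray(s,uv):
    p=cv2.undistortPoints(np.array(uv,float).reshape(-1,1,2),K(s),np.array(s["D"],float)).reshape(-1,2)
    R=np.array(s["R"]);t=np.array(s["t"])
    d=np.c_[p,np.ones(len(p))]@R
    return -R.T@t,d
def onz(s,uv,z):
    c,d=ray(s,uv); return c+d*((z-c[2])/d[:,2])[:,None]
def proj(s,X):
    R=np.array(s["R"]);t=np.array(s["t"],float)
    return cv2.projectPoints(np.array(X,float).reshape(-1,1,3),cv2.Rodrigues(R)[0],t,K(s),np.array(s["D"],float))[0].reshape(-1,2)
E
python3 - <<'E'
from h import *
from plant import ctrl
snap(["scene","top","wrist"],"0")
print(ctrl.get_obs())
E
```

```text
pics
{'clock': 0.15, 'joint_pos': array([ 8.49182764e+01,  2.05813244e+01,  6.45198873e-01, -1.23959746e-02,
       -7.01362428e+01, -1.65049607e+01]), 'qvel': array([0.02899336, 0.01478217, 0.14068763, 0.06674173, 0.02199173,
       0.05709569]), 'tau': array([-9.75265102e-04, -5.83275819e+01,  2.93291473e+01,  7.00118825e+00,
        8.80185398e-03, -1.10650365e-04]), 'tool_pos': array([0.24826176, 0.62728618, 0.2258479 ]), 'orientation': array([ 1.79927303e+02, -9.38685470e-03, -2.15908976e+01]), 'force': array([0.1263789 , 0.62822557, 0.68042971]), 'moment': array([ 0.04282613, -0.03954846, -0.04509346]), 'opening': 0.0873602547729906}
```

View pics/scene_0.png

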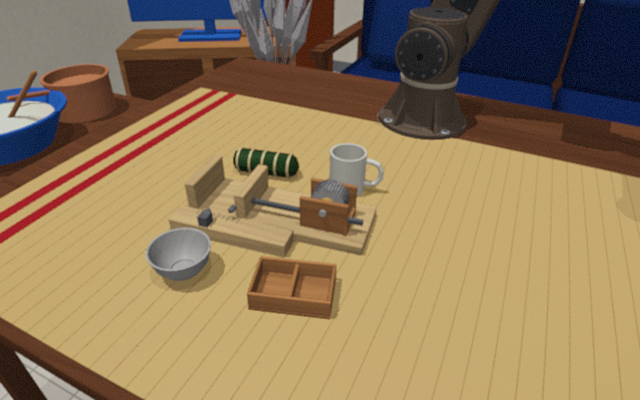

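View pics/top_0.png

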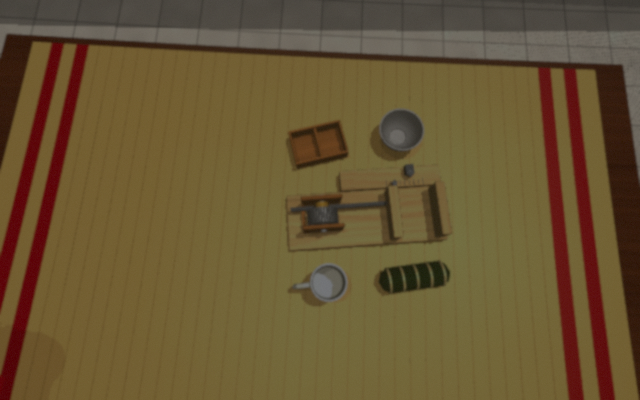

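View pics/wrist_0.png

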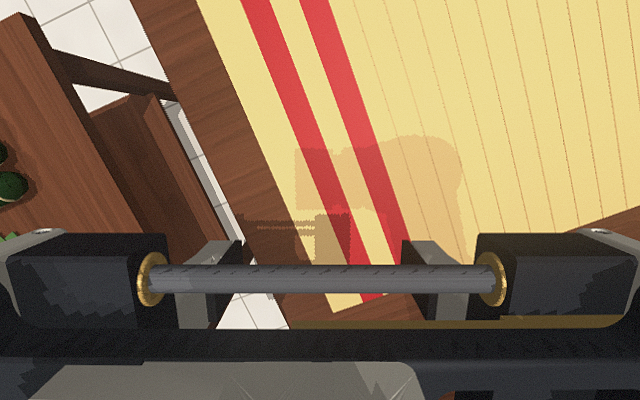

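```bash
python3 - <<'E'
from h import *
s=load("top","0");c=s["color"][100:320,270:470,::-1]
cv2.imwrite("pics/topc.png",cv2.resize(cv2.convertScaleAbs(c,alpha=1.5),(0,0),fx=4,fy=4,interpolation=cv2.INTER_CUBIC)[:600*2][0:600])
s=load("scene","0");c=s["color"][140:260,160:390,::-1]
cv2.imwrite("pics/scc.png",cv2.resize(c,(0,0),fx=3.4,fy=3.4,interpolation=cv2.INTER_CUBIC))
for n in("top","scene"):
    s=load(n,"0");print(n,s["fx"],s["D"],-s["R"].T@s["t"])
E
```

```text
top 375.1336823601796 [0.02070622 0.         0.         0.         0.        ] [ 0.3904024  -0.03531464  0.81768462]
scene 434.54517671912026 [-0.06582454  0.          0.          0.          0.        ] [1.09666279 0.1916963  0.49752978]
```

View pics/topc.png

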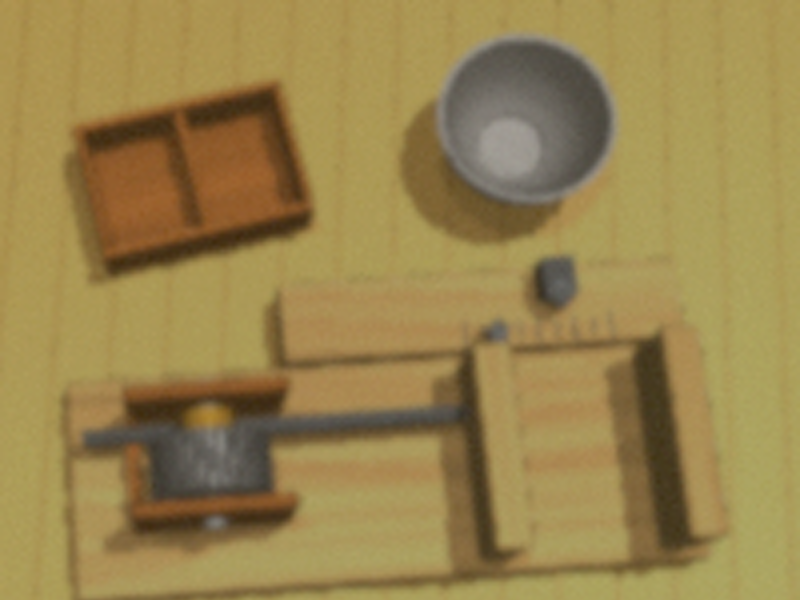

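View pics/scc.png

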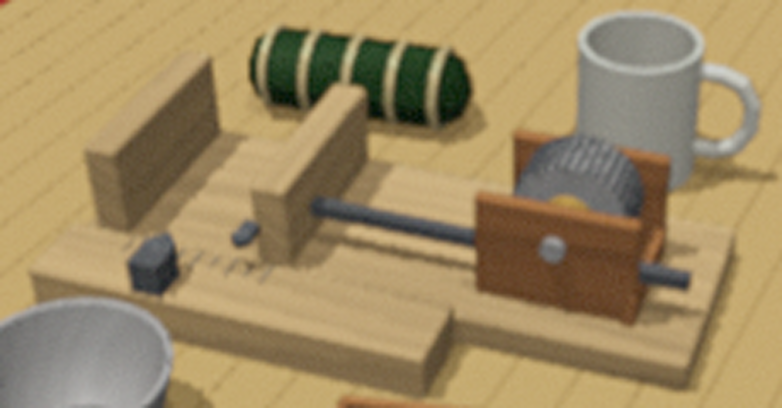

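```bash
python3 - <<'E'
from h import *
t=load("top","0");s=load("scene","0")
T=lambda l:[(x/4+270,y/4+100) for x,y in l]
S=lambda l:[(x/3.4+160,y/3.4+140) for x,y in l]
f=lambda s,l,z:print(np.round(onz(s,l,z)[:,:2]*1e3,1).tolist())
f(t,T([(68,383),(75,596),(712,556)]),.02)
f(s,S([(687,370),(735,234)]),.02)
print("marker tip, stop tip z45"); f(t,T([(556,304),(498,322)]),.045); f(s,S([(165,238),(235,240)]),.045)
print("stop top corners z71"); f(t,T([(475,345),(508,341),(527,550),(495,556)]),.071); f(s,S([(252,190),(287,200),(368,95),(338,85)]),.071)
print("hub wheel face"); f(t,T([(150,500),(272,493),(150,430),(270,425)]),.065)
from scipy.optimize import least_squares
E
```

```text
[[573.6, 34.7], [458.6, 22.8], [498.0, -313.6]]
[[579.8, 38.1], [464.7, 23.7]]
marker tip, stop tip z45
[[625.4, -225.3], [613.7, -194.4]]
[[627.8, -229.4], [613.6, -196.1]]
stop top corners z71
[[593.3, -177.3], [596.3, -194.3], [489.1, -204.1], [485.2, -188.2]]
[[602.5, -190.0], [602.3, -169.4], [497.3, -183.8], [495.3, -204.4]]
hub wheel face
[[504.9, -15.0], [511.8, -76.5], [540.9, -12.9], [546.9, -74.1]]
```

Call:
{"op": "move_arm", "data": {"increments": [[[18,-43,0],0.06],[[18,-43,0],0.06],[[18,-43,0],0.06],[[18,-43,0],0.06],[[18,-43,0],0.06],[[18,-43,0],0.06],[[18,-43,0],0.06],[[18,-43,0],0.06]], "jaw": -1}}

```text
clock: 0.95
tool_pos: [0.3922, 0.2738, 0.2211]
orientation: [179.6, -0.0, 7.4]
force: [1.2, 0.9, -0.2]
opening: 0.0291
```

Call:
{"op": "move_arm", "data": {"increments": [[[17,-40,0],0],[[17,-40,0],0],[[17,-40,0],0],[[17,-40,0],0],[[17,-40,0],0],[[17,-40,0],0],[[17,-39,0],0],[[16,-39,0],0]]}}

```text
clock: 1.75
tool_pos: [0.529, -0.0593, 0.2223]
orientation: [179.8, -0.2, 7.6]
force: [0.9, 0.6, 0.5]
opening: 0.0004
```

```bash
python3 - <<'E'
from h import *
from plant import ctrl
snap(["wrist","scene"],"1")
o=ctrl.get_obs();print(o["clock"],o["tool_pos"],o["orientation"],o["force"],o["opening"],o["joint_pos"])
E
```

```text
1.85 [ 0.52939737 -0.06144871  0.22157277] [ 1.79706656e+02 -8.40843866e-02  7.35543759e+00] [-0.40665261  0.44450185 -0.55908561] 0.000512269357594516 [ 14.70128692   7.25976999 -17.88394346   0.33339027 -64.8107726
  82.51216097]
```

View pics/wrist_1.png

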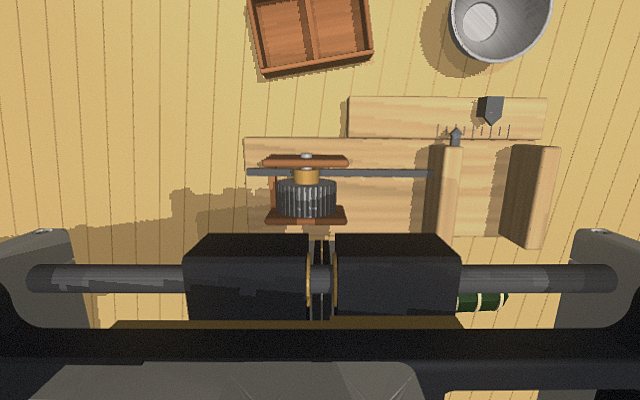

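View pics/scene_1.png

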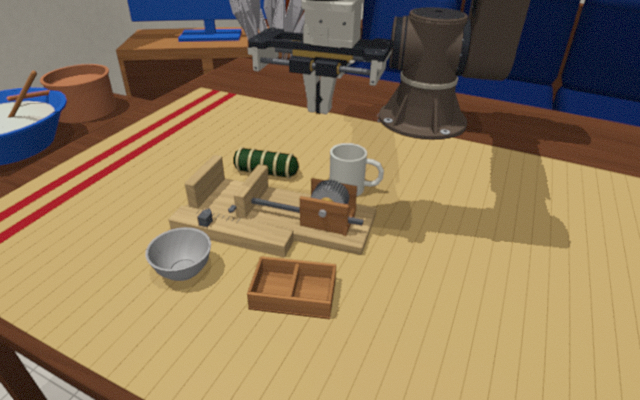

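```bash
python3 - <<'E'
from h import *
s=load("scene","1");c=s["color"][60:220,240:400,::-1]
a=cv2.resize(c,(400,400),interpolation=cv2.INTER_CUBIC)
s=load("wrist","1");c=s["color"][80:250,230:570,::-1]
b=cv2.resize(c[:, 150:],(400,358),interpolation=cv2.INTER_CUBIC)
b=np.vstack([b,np.zeros((42,400,3),np.uint8)])
cv2.imwrite("pics/c1.png",np.hstack([a,b]))
f=lambda s,l,z:print(np.round(onz(s,l,z)[:,:2]*1e3,1).tolist())
f(s,[(490,125),(456,127)],.045)
f(s,[(276,185),(336,185),(276,215),(337,215)],.07)
print(s["fx"], -s["R"].T@s["t"], s["R"])
E
```

```text
[[623.7, -228.7], [616.7, -193.1]]
[[534.1, -12.5], [542.2, -73.7], [502.2, -15.6], [510.6, -79.4]]
307.1607897883541 [ 0.59598199 -0.05000741  0.38172792] [[ 0.13288089 -0.99112393  0.00400288]
 [-0.95870197 -0.12750729  0.25422908]
 [-0.25146213 -0.03761975 -0.96713575]]
```

View pics/c1.png

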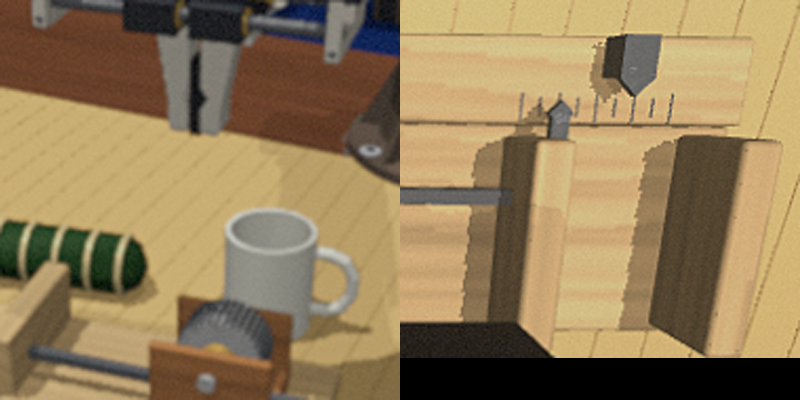

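Call:
{"op": "move_arm", "data": {"increments": [[[-1,2,-16],-0.013],[[-1,1,-16],0],[[0,0,-16],0],[[0,0,-16],0],[[0,0,-16],0],[[0,0,-16],0],[[0,0,-12],0],[[0,0,-8],0]]}}

```text
clock: 2.65
tool_pos: [0.5266, -0.0591, 0.1015]
orientation: [179.7, -0.1, 6.3]
force: [-0.1, -0.1, 0.3]
opening: 0.0003
```

```bash
python3 - <<'E'
from h import *
from plant import ctrl
snap(["wrist","scene"],"2")
o=ctrl.get_obs();print(o["clock"],o["tool_pos"],o["orientation"],o["force"],o["opening"])
a=cv2.imread("pics/wrist_2.png")[0:400,200:600];b=cv2.imread("pics/scene_2.png")[120:280,230:390]
cv2.imwrite("pics/c2.png",np.hstack([a,cv2.resize(b,(400,400))]))
E
```

```text
2.75 [ 0.52619728 -0.05928278  0.10134071] [ 1.79737961e+02 -6.50946673e-02  6.29680943e+00] [-0.50145977  0.87992892  0.054337  ] 0.00025577806227072695
```

View pics/c2.png

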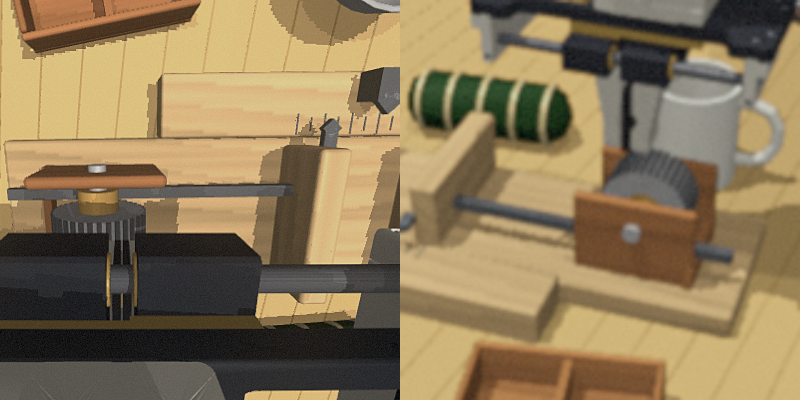

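Call:
{"op": "move_arm", "data": {"increments": [[[0,0,-3],0],[[0,0,-3],0],[[0,0,-1],0],[[0,0,-1],0],[[0,0,-1],0],[[0,0,-1],0],[[0,0,-1],0],[[0,0,-1],0]]}}

```text
clock: 3.55
tool_pos: [0.5284, -0.059, 0.0915]
orientation: [179.7, -0.4, 6.3]
force: [-2.1, -0.2, 10.3]
opening: 0.0005
```

Call:
{"op": "move_arm", "data": {"increments": [[[-0.4,3.3,-0.6],0],[[-0.4,3.3,-0.6],0],[[-0.4,3.3,-0.6],0],[[-0.4,3.3,-0.6],0],[[-0.4,3.3,-0.6],0],[[-0.4,3.3,-0.6],0],[[-0.4,3.3,-0.6],0],[[-0.4,3.3,-0.6],0]]}}

```text
clock: 4.35
tool_pos: [0.5258, -0.0357, 0.0918]
orientation: [179.4, -0.5, 6.4]
force: [-0.3, -0.4, 3.9]
opening: 0.0007
```

```bash
python3 - <<'E'
from h import *
from plant import ctrl
snap(["wrist","scene"],"3")
o=ctrl.get_obs();print(o["clock"],o["tool_pos"],o["orientation"],o["force"],o["opening"])
a=cv2.imread("pics/wrist_3.png")[0:400,200:600];b=cv2.imread("pics/scene_3.png")[120:280,180:340]
cv2.imwrite("pics/c3.png",np.hstack([a,cv2.resize(b,(400,400))]))
E
```

```text
4.45 [ 0.52581814 -0.03536849  0.09175074] [179.40535727  -0.45560824   6.46055511] [-1.36943817  1.17665284  4.55431757] 0.00040697744340118403
```

View pics/c3.png

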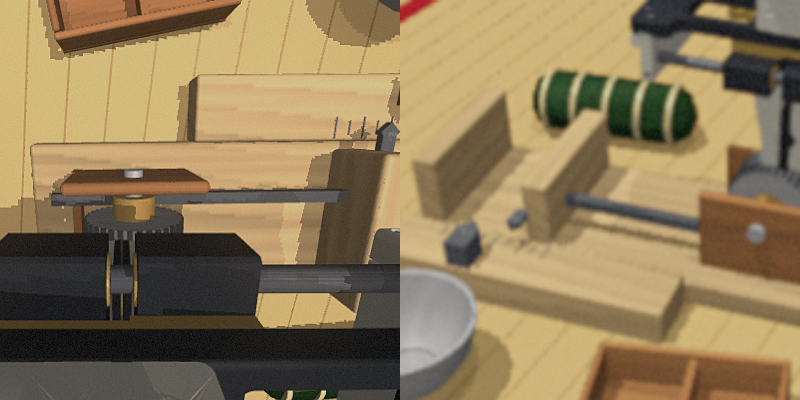

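```bash
cat >> h.py <<'E'
def zoom(n,tag,u0,v0,w,h,k):
    c=load(n,tag)["color"][v0:v0+h,u0:u0+w,::-1]
    cv2.imwrite(f"pics/z_{n}_{tag}.png",cv2.resize(c,(0,0),fx=k,fy=k,interpolation=cv2.INTER_CUBIC))
Y=np.array([-.1155,.9933])
def gap(n,tag,m,s,z=.045):
    p=onz(load(n,tag),[m,s],z)[:,:2]*1e3
    print(n,tag,np.round(p,1).tolist(),"gap along y' %.1f"%((p[1]-p[0])@Y),"x' %.1f"%((p[1]-p[0])@[Y[1],-Y[0]]))
E
python3 - <<'E'
from h import *
zoom("wrist","3",540,50,100,100,6)
zoom("scene","3",180,180,100,70,8)
E
```

```text
(no output)
```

View pics/z_wrist_3.png

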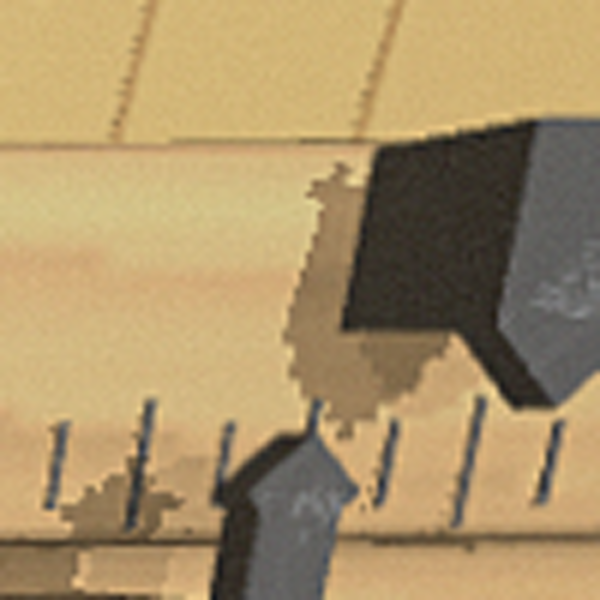

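View pics/z_scene_3.png

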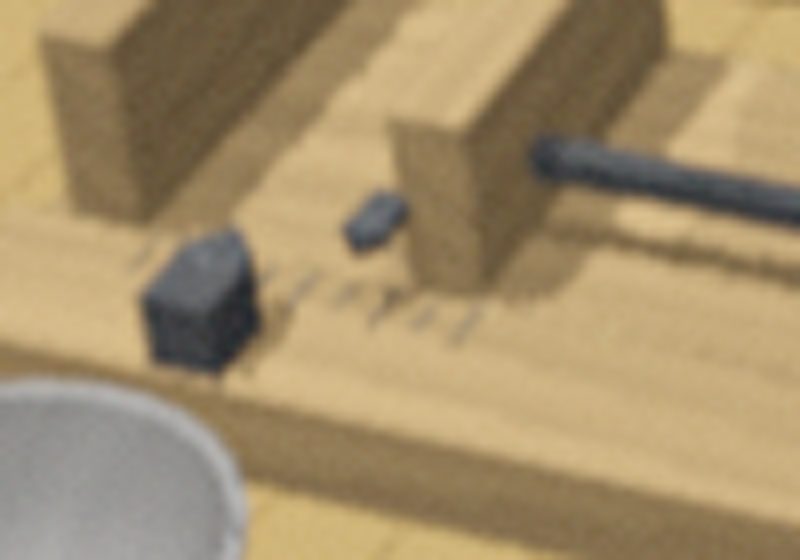

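```bash
python3 - <<'E'
from h import *
gap("wrist","3",(540+553/6,50+405/6),(540+313/6,50+432/6),.047)
gap("scene","3",(180+232/8,180+228/8),(180+352/8,180+235/8),.047)
E
```

```text
wrist 3 [[623.6, -229.9], [617.7, -204.2]] gap along y' 26.3 x' -2.9
scene 3 [[626.0, -229.5], [616.7, -204.4]] gap along y' 26.0 x' -6.3
```

Call:
{"op": "move_arm", "data": {"increments": [[[0,0,4],0],[[0,0,4],0],[[1.4,-12,0],0],[[1.4,-12,0],0],[[0,0,-3],0],[[0,0,-2],0],[[0,0,-1],0],[[0,0,-1],0]]}}

```text
clock: 5.25
tool_pos: [0.5286, -0.0618, 0.0918]
orientation: [179.5, -0.4, 6.4]
force: [0.1, -0.6, -0.3]
opening: 0.0
```

Call:
{"op": "move_arm", "data": {"increments": [[[-0.3,2.5,-0.6],0],[[-0.4,3.3,-0.6],0],[[-0.4,3.3,-0.6],0],[[-0.4,3.3,-0.6],0],[[-0.4,3.3,-0.6],0],[[-0.4,3.3,-0.6],0],[[-0.4,3.3,-0.6],0],[[-0.4,3.3,-0.6],0]]}}

```text
clock: 6.05
tool_pos: [0.526, -0.0372, 0.092]
orientation: [179.1, -0.5, 6.6]
force: [-2.0, -1.4, 4.3]
opening: 0.0003
```

```bash
python3 - <<'E'
from h import *
from plant import ctrl
snap(["wrist"],"4")
o=ctrl.get_obs();print(o["clock"],o["tool_pos"],o["orientation"],o["force"],o["opening"])
zoom("wrist","4",540,50,100,100,6)
E
```

```text
6.1 [ 0.5259042  -0.03681005  0.09185973] [179.11168292  -0.46716493   6.6283806 ] [-2.25374536 -1.39976976  6.04198096] 0.00042118266322814664
```

View pics/z_wrist_4.png

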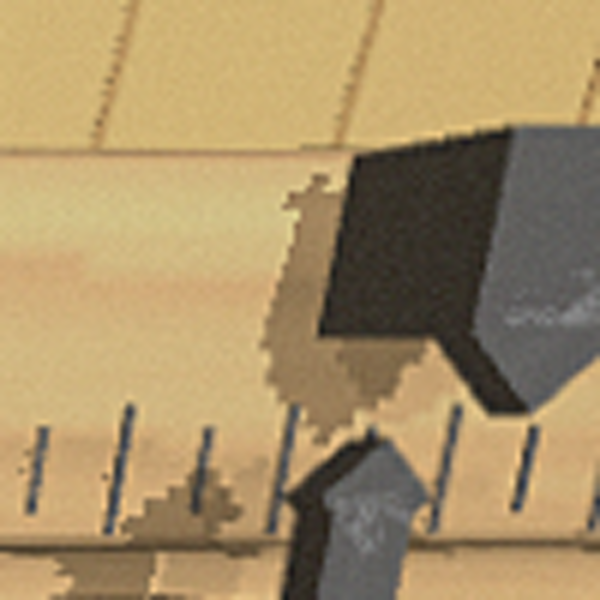

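```bash
python3 - <<'E'
from h import *
gap("wrist","4",(540+530/6,50+411/6),(540+372/6,50+432/6),.047)
E
```

```text
wrist 4 [[623.7, -230.1], [619.4, -213.1]] gap along y' 17.4 x' -2.3
```

Call:
{"op": "move_arm", "data": {"increments": [[[0,0,4],0],[[0,0,4],0],[[1.3,-11,0],0],[[1.3,-11,0],0],[[0,0,-3],0],[[0,0,-2],0],[[0,0,-1],0],[[0,0,-1],0]]}}

```text
clock: 6.9
tool_pos: [0.5286, -0.0603, 0.092]
orientation: [179.2, -0.5, 6.6]
force: [0.0, 0.4, 0.0]
opening: 0.0002
```

Call:
{"op": "move_arm", "data": {"increments": [[[-0.3,2.5,-0.7],0],[[-0.4,3.3,-0.6],0],[[-0.4,3.3,-0.6],0],[[-0.4,3.3,-0.6],0],[[-0.4,3.3,-0.6],0],[[-0.4,3.3,-0.6],0],[[-0.4,3.3,-0.6],0],[[-0.4,3.3,-0.6],0]]}}

```text
clock: 7.7
tool_pos: [0.526, -0.0358, 0.0918]
orientation: [178.8, -0.5, 6.8]
force: [-0.7, -1.9, 5.2]
opening: 0.0004
```

```bash
python3 - <<'E'
from h import *
from plant import ctrl
snap(["wrist"],"5")
o=ctrl.get_obs();print(o["clock"],o["tool_pos"],o["orientation"],o["force"],o["opening"])
zoom("wrist","5",540,50,100,100,6)
E
```

```text
7.75 [ 0.52601001 -0.03536677  0.09172839] [178.83562688  -0.5121972    6.80671691] [-1.70157358  0.69645908  5.38205648] 0.00023035521843358498
```

View pics/z_wrist_5.png

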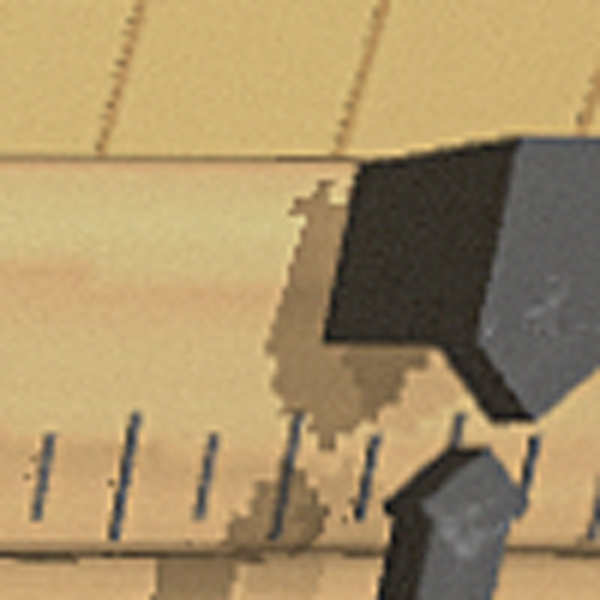

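```bash
python3 - <<'E'
from h import *
gap("wrist","5",(540+535/6,50+418/6),(540+487/6,50+447/6),.047)
gap("wrist","5",(540+495/6,50+418/6),(540+455/6,50+450/6),.042)
E
```

```text
wrist 5 [[623.9, -230.3], [620.2, -225.9]] gap along y' 4.7 x' -3.1
wrist 5 [[624.0, -230.6], [620.1, -227.2]] gap along y' 3.8 x' -3.5
```

Call:
{"op": "move_arm", "data": {"increments": [[[0,0,4],0],[[0,0,4],0],[[1,-8,0],0],[[1,-8,0],0],[[0,0,-3],0],[[0,0,-2],0],[[0,0,-1],0],[[0,0,-1],0]]}}

```text
clock: 8.55
tool_pos: [0.5282, -0.0525, 0.0918]
orientation: [178.9, -0.5, 6.8]
force: [-1.4, 0.4, 8.3]
opening: 0.0003
```

Call:
{"op": "move_arm", "data": {"increments": [[[-0.1,1.2,-0.6],0],[[-0.1,1.2,-0.6],0],[[-0.1,1.2,-0.6],0],[[-0.2,1.2,-0.6],0],[[-0.2,1.2,-0.6],0],[[-0.1,1.2,-0.6],0],[[0,0,0],0],[[0,0,0],0]]}}

```text
clock: 9.35
tool_pos: [0.5274, -0.0473, 0.0925]
orientation: [178.6, -0.5, 7.0]
force: [0.6, -0.4, -0.5]
opening: 0.0003
```

```bash
python3 - <<'E'
from h import *
from plant import ctrl
snap(["wrist"],"6")
o=ctrl.get_obs();print(o["clock"],o["tool_pos"],o["orientation"],o["force"],o["opening"])
zoom("wrist","6",540,50,100,100,6)
E
```

```text
9.4 [ 0.52747258 -0.04731005  0.09243453] [178.58584271  -0.4935461    6.96524383] [ 0.32098472  0.66411724 -0.25543159] 0.00026379271440936733
```

View pics/z_wrist_6.png

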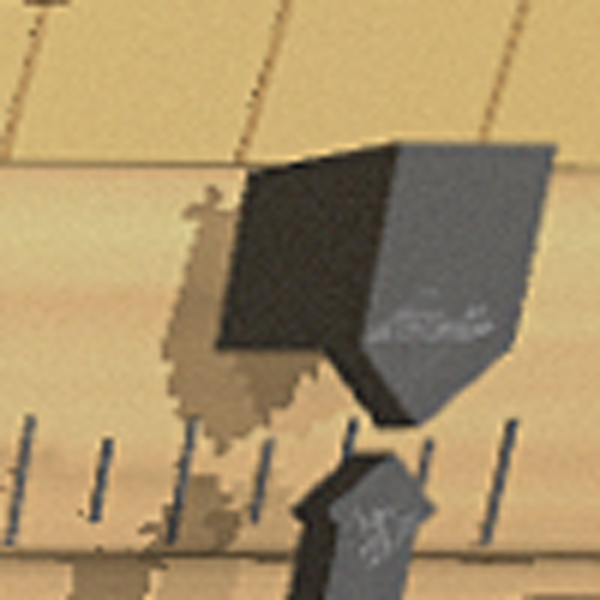

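Call:
{"op": "move_arm", "data": {"increments": [[[0,0,10],0],[[0,0,20],0],[[0,0,30],0],[[5,-30,20],0],[[5,-40,0],0],[[5,-45,0],0],[[5,-45,0],0],[[2,-35,0],0]]}}

```text
clock: 10.2
tool_pos: [0.5511, -0.2448, 0.1815]
orientation: [178.5, -0.8, 7.5]
force: [1.2, 1.0, 0.3]
opening: 0.0006
```

Call:
{"op": "move_arm", "data": {"increments": [[[0,0,0],0],[[0,0,0],0],[[0,0,0],0],[[0,0,0],0],[[0,0,0],0],[[0,0,0],0],[[0,0,0],0],[[0,0,0],0]]}}

```text
clock: 11.0
tool_pos: [0.5512, -0.2454, 0.1832]
orientation: [178.5, -0.8, 7.5]
force: [-0.2, -0.5, -0.5]
opening: 0.0005
```

```bash
python3 - <<'E'
from h import *
from plant import ctrl
gap("wrist","6",(540+415/6,50+425/6),(540+393/6,50+455/6),.047)
snap(["wrist","top"],"7")
o=ctrl.get_obs();print(o["clock"],o["tool_pos"],o["orientation"],o["force"],o["opening"])
E
```

```text
wrist 6 [[623.6, -229.8], [620.2, -228.4]] gap along y' 1.8 x' -3.2
11.1 [ 0.55121246 -0.24561075  0.1831356 ] [178.46985058  -0.79065905   7.48475787] [0.1867524  0.20747299 0.03994387] 0.00025185796661995527
```

View pics/wrist_7.png

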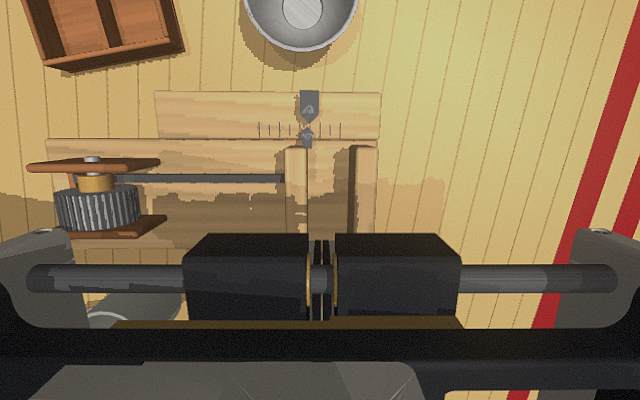

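```bash
python3 - <<'E'
from h import *
zoom("wrist","7",280,80,60,75,8)
s=load("wrist","7");print(-s["R"].T@s["t"])
E
```

```text
[ 0.61608166 -0.23304161  0.34328274]
```

View pics/z_wrist_7.png

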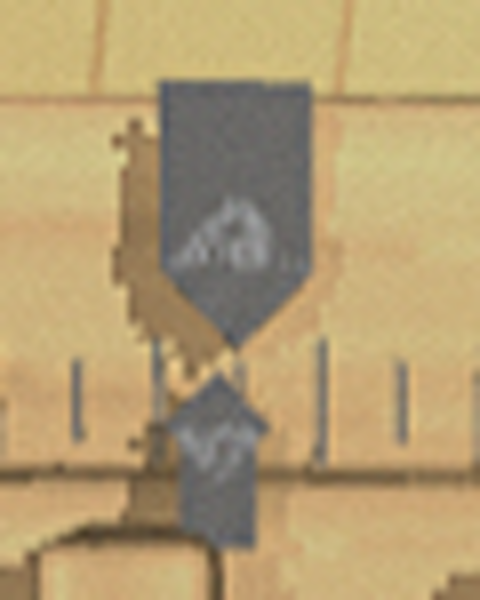

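```bash
cat >> h.py <<'E'
def fine(tag,u0,v0,w,h,rm,rp):
    s=load("wrist",tag);c=s["color"][v0:v0+h,u0:u0+w].astype(float)
    cand=(c[:,:,0]-c[:,:,2])  # red minus blue: steel ~0 or negative
    m=cand<25
    m=cv2.morphologyEx(m.astype(np.uint8),cv2.MORPH_OPEN,np.ones((3,3),np.uint8))
    out=[]
    for (a,b) in (rm,rp):
        L=[]
        for r in range(a-v0,b-v0):
            x=np.nonzero(m[r])[0]
            wt=np.clip((70-cand[r])/70,0,1)*(np.abs(np.arange(w)-x.mean())<len(x)/2+2.5)
            L.append((u0+(wt*np.arange(w)).sum()/wt.sum(),r+v0,len(x)))
        L=np.array(L);print(np.round(L,1).tolist())
        P=onz(s,L[:,:2],.047)[:,:2]*1e3@np.array([[Y[1],Y[0]],[-Y[0],Y[1]]])
        out.append(P[:,1].mean())
    print("gap",out[1]-out[0])
E
python3 - <<'E'
from h import *
fine("7",290,80,40,75,(94,112),(134,144))
gap("wrist","7",(280+234/8,80+347/8),(280+219/8,80+372/8),.047)
E
```

```text
[[308.8, 94.0, 19.0], [308.9, 95.0, 19.0], [308.9, 96.0, 19.0], [308.9, 97.0, 19.0], [308.9, 98.0, 19.0], [308.9, 99.0, 19.0], [308.9, 100.0, 19.0], [308.9, 101.0, 19.0], [308.9, 102.0, 19.0], [309.0, 103.0, 19.0], [308.9, 104.0, 19.0], [308.9, 105.0, 19.0], [308.9, 106.0, 19.0], [308.8, 107.0, 19.0], [308.8, 108.0, 19.0], [308.8, 109.0, 19.0], [308.8, 110.0, 19.0], [308.8, 111.0, 19.0]]
[[306.4, 134.0, 11.0], [306.3, 135.0, 10.0], [306.6, 136.0, 9.0], [306.6, 137.0, 9.0], [306.5, 138.0, 10.0], [306.5, 139.0, 10.0], [306.5, 140.0, 10.0], [306.4, 141.0, 10.0], [306.5, 142.0, 9.0], [306.6, 143.0, 9.0]]
gap 2.063927563021423
wrist 7 [[623.3, -228.7], [620.2, -227.3]] gap along y' 1.7 x' -2.8
```

Call:
{"op": "move_arm", "data": {"increments": [[[-4,45,0],0],[[-5,45,0],-0.01],[[-5,45,0],0],[[-5,40,0],0],[[-4,13,-10],0],[[0,0,-25],0],[[0,0,-25],0],[[0,0,-14],0]]}}

```text
clock: 11.9
tool_pos: [0.5291, -0.0508, 0.11]
orientation: [178.5, -1.3, 6.8]
force: [-0.0, -0.9, 0.2]
opening: 0.0005
```

Call:
{"op": "move_arm", "data": {"increments": [[[0,-4,-6],0],[[0,0,-5],0],[[0,0,-3],0],[[0,0,-2],0],[[0,0,-1],0],[[0,0,-1],0],[[0,0,-0.7],0],[[0,0,-0.6],0]]}}

```text
clock: 12.7
tool_pos: [0.5295, -0.0556, 0.0915]
orientation: [178.5, -1.3, 6.8]
force: [-2.5, -0.1, 5.0]
opening: 0.0003
```

Call:
{"op": "move_arm", "data": {"increments": [[[-0.1,1.2,-0.6],0],[[-0.1,1.2,-0.6],0],[[-0.1,1.2,-0.6],0],[[-0.2,1.2,-0.6],0],[[-0.1,1.2,-0.6],0],[[0,0,0],0],[[0,0,0],0],[[0,0,0],0]]}}

```text
clock: 13.5
tool_pos: [0.5294, -0.0513, 0.0927]
orientation: [178.3, -1.5, 6.9]
force: [0.1, 0.2, -0.1]
opening: 0.0003
```

Call:
{"op": "move_arm", "data": {"increments": [[[0,0,10],0],[[0,0,20],0],[[0,0,30],0],[[5,-30,20],0],[[5,-40,0],0],[[5,-45,0],0],[[5,-45,0],0],[[2,-25,0],0]]}}

```text
clock: 14.3
tool_pos: [0.5537, -0.2395, 0.1826]
orientation: [178.2, -1.9, 7.4]
force: [0.0, 1.2, 0.4]
opening: 0.0001
```

Call:
{"op": "move_arm", "data": {"increments": [[[0,0,0],0],[[0,0,0],0],[[0,0,0],0],[[0,0,0],0],[[0,0,0],0],[[0,0,0],0],[[0,0,0],0],[[0,0,0],0]]}}

```text
clock: 15.1
tool_pos: [0.5541, -0.2393, 0.1846]
orientation: [178.2, -1.9, 7.4]
force: [1.1, -0.2, -0.5]
opening: 0.0005
```

```bash
python3 - <<'E'
from h import *
from plant import ctrl
snap(["wrist","scene"],"8")
o=ctrl.get_obs();print(o["clock"],o["tool_pos"],o["orientation"],o["force"],o["opening"])
zoom("wrist","8",280,80,60,75,8)
E
```

```text
15.2 [ 0.55410762 -0.23942863  0.18454529] [178.19784842  -1.93846073   7.37109332] [-0.5793674  -0.68725501 -0.46175661] 2.6904147187022456e-05
```

View pics/z_wrist_8.png

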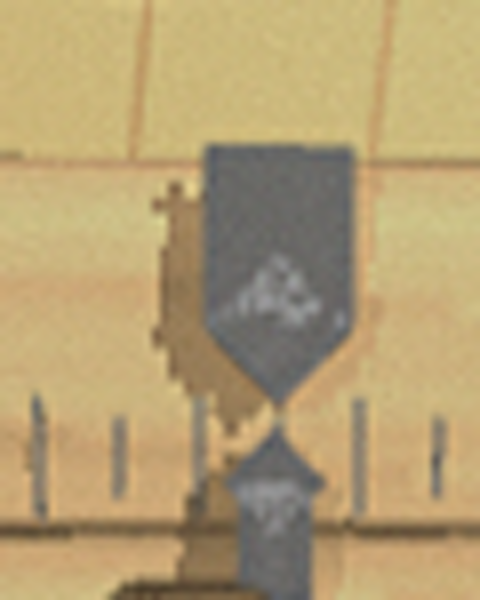

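View pics/scene_8.png

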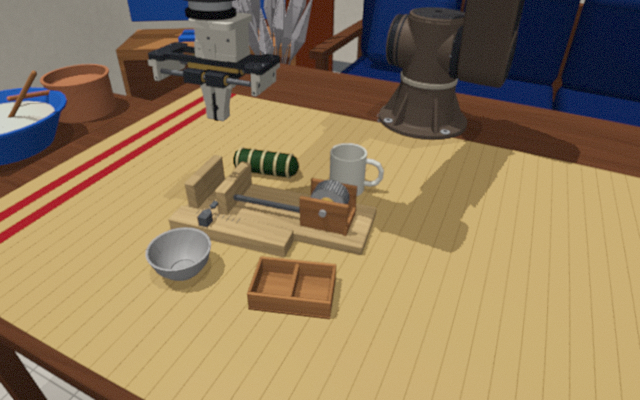

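```bash
python3 - <<'E'
from h import *
fine("8",290,80,45,75,(102,119),(142,150))
gap("wrist","8",(280+279/8,80+403/8),(280+278/8,80+430/8),.047)
s=load("wrist","8")
# yaw of guide from ledge-base seam between u~250 and 380, rows ~ 146: graduations & edge; use ledge back edge row ~100
g=cv2.cvtColor(s["color"],cv2.COLOR_RGB2GRAY).astype(float)
for v0,v1,z in((94,106,.028),(140,152,.028)):
    us=np.r_[170:290:2,330:375:2]; d=g[v0:v1][:,us]
    vs=v0+d.argmin(0); k=np.abs(vs-np.median(vs))<4
    p=onz(s,np.c_[us[k],vs[k]],z)[:,:2]; f=np.polyfit(p[:,1],p[:,0],1); print(np.degrees(np.arctan(-f[0])),k.sum(),np.std(p[:,0]-np.polyval(f,p[:,1]))*1e3)
E
```

```text
[[314.4, 102.0, 18.0], [314.3, 103.0, 18.0], [314.3, 104.0, 18.0], [314.3, 105.0, 18.0], [314.3, 106.0, 18.0], [314.3, 107.0, 18.0], [314.3, 108.0, 18.0], [314.2, 109.0, 18.0], [314.2, 110.0, 18.0], [314.3, 111.0, 18.0], [314.3, 112.0, 18.0], [314.3, 113.0, 18.0], [314.2, 114.0, 18.0], [314.2, 115.0, 18.0], [314.2, 116.0, 18.0], [314.2, 117.0, 18.0], [314.3, 118.0, 18.0]]
[[313.7, 142.0, 9.0], [313.7, 143.0, 9.0], [313.7, 144.0, 9.0], [313.8, 145.0, 9.0], [313.9, 146.0, 9.0], [313.7, 147.0, 9.0], [313.7, 148.0, 9.0], [313.6, 149.0, 9.0]]
gap 0.2749176210300561
wrist 8 [[623.5, -228.9], [620.4, -229.2]] gap along y' 0.1 x' -3.1
7.128548515606498 83 0.1901988756195315
7.245902034808672 83 0.25603808478645473
```

```bash
python3 - <<'E'
from h import *
from plant import ctrl
a=load("scene","0")["color"].astype(int);b=load("scene","8")["color"].astype(int)
d=np.abs(a-b).sum(2)
for n,(u0,u1,v0,v1) in dict(cake=(232,300,147,178),box=(246,340,255,318),bowl=(146,214,230,282),mug=(345,385,145,180)).items(): print(n,(d[v0:v1,u0:u1]>90).mean())
ctrl.close_job(); print(ctrl.get_obs()["clock"])
E
```

```text
cake 0.15891840607210625
box 0.0
bowl 0.0
mug 0.0
the job is handed in; nothing more can be done
the job is handed in; nothing more can be done
```

```bash
python3 - <<'E'
from h import *
c=[cv2.resize(load("scene",t)["color"][140:185,222:305,::-1],(0,0),fx=4.7,fy=4.7) for t in "08"]
cv2.imwrite("pics/cake.png",np.hstack(c))
E
```

```text
(no output)
```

View pics/cake.png

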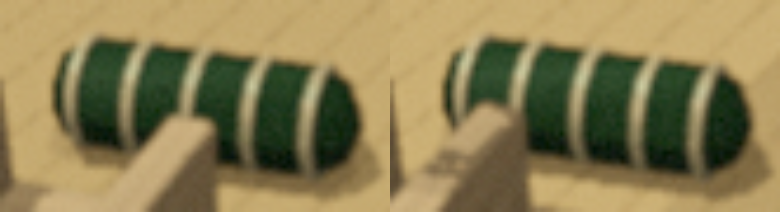

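The stop is set: I rolled the wheel with the shut fingertips in five strokes along the top of the rim, then took the hand away and handed the job in at about 15 s. Finger force was about 4 to 10 N at every reading.

- **Pointer against marker:** the last overhead wrist picture puts the two tips within about 0.1 mm along the guide. Comparing the centre lines of the two parts gave a bit more, about 0.3 to 0.5 mm still to close. I left that, since it is about as small as I could measure or correct.
- **Bystanders:** the scene picture shows no change at the mug, bowl or box. The automatic comparison flagged 16% of the cake's area. I looked at that only after handing in: the before and after pictures show the cake in the same place, with the stop now in front of a different part of it.
- **Hand:** it was clear of everything at hand-in, with the fingertips about 185 mm above the table and the force reading near zero.

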